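Close a two-part casting mould in the pedal clamp

TASK

Stand both plaster mould halves upright in the channel of the bench clamp with their hollow joint faces towards each other, one in front of the end stop and the other between it and the pusher (either half may go at either end), and let go. Then press the pedal right down to its stop, hold it there a moment so that the pusher closes the mould against the end stop, and let the pedal come fully up again. Do not shift or knock over anything else on the bench.

Things in the scene. Friction and masses are not known exactly. Their poses are not given: they have to be found in the camera images.
- half_a_mid (a point): Centre (half-way up) of an upright plaster mould half, 45 (x) x 60 (y) x 100 mm high (z), about 0.3 kg, blue mark on top and back (-x). Joint face: +x, 22.5 mm from here; a hollow 28 mm deep, 36 wide opens there and at the top. Grip the flat side faces (y = +-30 mm) from above, near the top. Starts upright on the bench, joint face within 0.8 rad of world +x.
- half_b_mid (a point): Centre (half-way up) of an upright plaster mould half, 45 (x) x 60 (y) x 100 mm high (z), about 0.3 kg, orange mark on top and back (-x). Joint face: +x, 22.5 mm from here; a hollow 28 mm deep, 36 wide opens there and at the top. Grip the flat side faces (y = +-30 mm) from above, near the top. Starts upright on the bench, joint face within 0.8 rad of world +x.
- clamp: Mould clamp fixed to the bench, base 300 x 110 mm, origin at the centre of its underside; +x is the pushing direction, z up. Channel floor 12 mm above the bench, x = -10 to +125 mm (135 mm free; two halves take 90). Rails: inner faces y = +-34 mm (a half has 4 mm each side), flared lips up to 47 mm above the bench.
- stop_face (a point): Middle of the face of the end stop, on the clamp's centre line at its x = +125 mm, at channel floor height (12 mm). The stop is a dark block 96 mm wide, top 72 mm above the bench. Axes as the clamp's.
- pusher_face (a point): Middle of the front face of the blue pusher plate (58 mm wide, 25 to 75 mm above the bench), 50 mm above the bench; at rest at the clamp's x = -10 mm. Behind it, x = -147 to -67 mm, a green housing, top 80 mm above the bench. Axes as the clamp's.
- pusher (a joint): How far the pusher plate has moved along the clamp's +x (m): 0 at rest, 0.044 at full stroke, where it leaves 91 mm to the end stop. It is linked to the pedal (129 mm per rad, linkage under the bench) and goes back with it; the mould halves then stay where they were pushed.
- tread (a joint): Angle of the pedal (rad): 0 fully up (sprung), 0.34 down at its stop. It needs about 5 N to start and 11 to 18 N at the stop, pressed at tread_press.
- tread_press (a point): Where to press: on top of the black ribbed tread (90 x 150 mm, sloping up to its free end), centre line, 115 mm from the hinge, 35 mm from the free end. Moves with the pedal: 79 mm above the bench when up, 41 mm when down. Yellow guard cheeks, 62 mm high, stand beside the tread from the hinge to 95 mm from it; a bridge 67 mm high is over the hinge.
- tread_hinge (a point): Hinge axis of the pedal tread, at its centre, 32 mm above the bench; the tread runs from here towards tread_press. The fixed base is 200 x 110 mm; hinge 75 mm from its centre.
- jug_mid (a point): Half-way up the axis of a stainless jug, 140 mm across, 160 mm high, handle out to 105 mm from the axis at its +x side, pouring lip out to 110 mm at -x. Bystander.
- cup: White ceramic cup, 60 mm across, 85 mm high, origin at the centre of its foot. Bystander.
- bowl: Terracotta bowl, 84 mm across, 42 mm high, origin at the centre of its foot. Bystander.
- bottle: White squeeze bottle, 56 mm across, 160 mm high, origin at the centre of its foot. Bystander behind the clamp.
- brush: Brush 180 mm long lying on the bench near the robot, along its x. Bystander.
- wedge: Wooden block 120 x 60 x 30 mm lying on the bench near the robot, origin under its centre. Bystander.
Not all that is in view belongs to the job. What is shaped like the part that bears tread but red is not meant. What is shaped like the part that bears half_a_mid but green is not meant.

How it is judged (in metres and radians):
On the way, in this order (a step that is already met when the one before it is completed fails the run):
1. both halves stand upright in the channel, joint faces towards each other, let go, with the pedal up (x of half_a_mid in the frame of clamp between 0 and 0.125 m and y of half_a_mid in the frame of clamp between -0.012 and 0.012 m and z of half_a_mid in the frame of clamp between 0.055 and 0.069 m and angle between each of half_a_mid, half_b_mid's own z axis and vertical below 0.12 rad and x of half_b_mid in the frame of clamp between 0 and 0.125 m and y of half_b_mid in the frame of clamp between -0.012 and 0.012 m and z of half_b_mid in the frame of clamp between 0.055 and 0.069 m and x of half_a_mid in the frame of half_b_mid between 0.04 and 0.095 m and x of half_b_mid in the frame of half_a_mid between 0.04 and 0.095 m and contact force between the fingers and anything else below 0.5 N and value of joint tread below 0.04 rad), for 0.2 s.
2. the pedal is pressed down to its stop and held for a moment (value of joint tread above 0.322 rad and x of half_a_mid in the frame of clamp between 0 and 0.125 m and y of half_a_mid in the frame of clamp between -0.012 and 0.012 m and z of half_a_mid in the frame of clamp between 0.055 and 0.069 m and angle between each of half_a_mid, half_b_mid's own z axis and vertical below 0.12 rad and x of half_b_mid in the frame of clamp between 0 and 0.125 m and y of half_b_mid in the frame of clamp between -0.012 and 0.012 m and z of half_b_mid in the frame of clamp between 0.055 and 0.069 m), for 0.3 s.
At the end, for the whole second after the job is handed in: Both halves stand upright (within 0.12 rad) on the channel floor, joint faces together (gap under 5 mm), the outer one within 6 mm of the end stop; the pedal is back up (under 0.04 rad) and still (x of half_a_mid in the frame of clamp between 0 and 0.125 m and y of half_a_mid in the frame of clamp between -0.012 and 0.012 m and z of half_a_mid in the frame of clamp between 0.055 and 0.069 m and angle between each of half_a_mid, half_b_mid's own z axis and vertical below 0.12 rad and x of half_b_mid in the frame of clamp between 0 and 0.125 m and y of half_b_mid in the frame of clamp between -0.012 and 0.012 m and z of half_b_mid in the frame of clamp between 0.055 and 0.069 m and x of half_a_mid in the frame of half_b_mid between 0.04 and 0.05 m and x of half_b_mid in the frame of half_a_mid between 0.04 and 0.05 m and x of any of half_a_mid, half_b_mid in the frame of clamp above 0.0965 m and value of joint tread below 0.04 rad and velocity of joint tread below 0.05 rad/s); the robot touches nothing.
It fails at once if the jug, cup, bowl or bottle is shifted more than 30 mm or tipped (distance of any of jug_mid, cup, bowl, bottle from where it was at the start of the episode above 0.03 m or angle between any of jug_mid, cup, bowl, bottle's own z axis and vertical above 0.4 rad).
It fails at once if the brush or the wooden block is shifted more than 30 mm (distance of any of brush, wedge from where it was at the start of the episode above 0.03 m).
It also fails if it takes over 72 s, if anything falls off the work surface, if the arm or the gripper's body presses on something with over 40 N, if the wrist force passes 120 N, or if a joint passes its speed limit or range.

ROBOT

A 7-joint arm with a two-finger parallel gripper is mounted at the origin on the work surface. World frame = base frame: x ahead of the robot, y to its left, z up, the work surface at z = 0. Lengths are in m, angles in degrees, forces in N, time in s.
With the tool pointing down it reaches from about 0.35 to 0.9 m from the base axis. Payload 7.2 kg.
Tool frame: the origin (TCP) lies on the front face of the gripper's body, between the roots of the fingers; the fingertips stand 73 mm ahead of it and the grasp point (between the pads) lies 54 mm ahead of it; z points along the fingers, y is the line along which they close (so a half turn about z gives the same grasp; the last joint's range is limited). The gripper opens to 85 mm and grips with 20 to 120 N. Pads are 22 mm wide; open, the fingers measure 114 mm over their backs; the gripper's body (76 mm by 85 mm) begins 54 mm behind the grasp point. The pads swing forward as they close: fully open they stand 13 mm farther back than shut.
Start: joints at [-76.902, 23.554, -0.728, 91.456, 0.321, 64.991, -4.71], TCP at [0.183, 0.598, 0.304] pointing down, gripper open.
Joint ranges: [-169.25, 169.25], [-16.82, 113.86], [-84.01, 82.57], [7.8, 145.47], [-59.2, 239.2], [7.22, 106.19], [-163.78, 163.78]. Speed limits (degrees/s): [136.94, 136.94, 172.46, 172.46, 180, 180, 180].

INTERFACE

Orientations are given as a 3x3 rotation matrix whose columns are the frame's x, y, z axes.
In Python, from cell import telemetry, cams, ctrl gives the robot as it stands.
- The arm moves only by the tool move_arm, never from a script. Its argument "motion" is a list of rows, each an object of numbers: "dx", "dy", "dz": the shift along the tool's x, y, z in mm; "ax", "ay", "az": the turn, a rotation vector about the tool's x, y, z in degrees. A call has 1 to 10 rows; each row is the pose to reach, as a shift and turn from the pose commanded when the call began, along the tool's axes at that moment; what a row does not reach only later rows make up. A row lasts 1/10 s, in which the tool goes at most 50 mm and 8.59 degrees, less where a joint would pass 70% of its speed; a pose out of reach is approached as far as the arm can. A call with a gripper value outside its range is refused whole. "hand" is the finger opening in mm, from 0 to 85.4, set as the call begins (left out, the last holds). The fingers move at their own pace and stop on an object; "squeeze" is the grip in N (left out, the last holds). Time passes only in rows, so rows that repeat a pose let the fingers close. It gives the time, the measured TCP pose, the force, the opening and the grip force at its end, in the units of the state.
- telemetry.read_state(): the state, without advancing time (a new reading comes with each control period).
- cams.capture(name): name is "side" or "top"; returns the picture (384x512x3 uint8, red, green, blue); there is no depth.
- cams.camera_model(name): a dict with "camera_matrix" (3x3 intrinsics, pixels), "rvec" (rotation vector, rad) and "tvec" (3), from world to camera coordinates, as OpenCV has them. Camera axes: x right, y down, z forward; pixel columns grow to the right and rows downward; lengths in m; the calibration is good to about 2 mm. A picture is of the moment at which its call begins. camera_model takes no time and is no camera call.
- ctrl.hand_in(): hands the job in; it is judged then, once.
The state is a dict: "time_s": time; "qpos": joint angles; "qd": joint speeds; "joint_efforts": joint torques, N m; "tool_pos": TCP position; "ee_rot": TCP orientation; "force": force on the tool from outside, world axes, zero at the start; "ft_torque": the same for the moment, N m; "gripper_width": finger opening in m; "grasp_force": force on a finger pad.
Only numpy, scipy, OpenCV 4.12 (cv2) and the standard library are available. Lean on these libraries where they do the work, as an engineer would, in place of code of your own. Each camera call takes 0.05 s, during which the arm holds its last target. There are 200 camera calls.

## Working session

There is one attempt and no reset: what is moved stays moved. The work goes in short steps, Python scripts to look and compute and a tool call to move; the robot and the scene stay as the last step left them, time stands still between calls to the robot, and variables do not carry over. Pictures are saved under pics/ and viewed, at most 10 in all, crops included, and the job is handed in when it is done.

Besides the shell and the picture viewer there is one more tool, called after "Request:" in YAML: its name, and indented under it one key for each argument. move_arm: Moves the arm, as the interface text tells. Its arguments: {"type":"object","properties":{"motion":{"type":"array"},"hand":{"type":"number"},"squeeze":{"type":"number"}},"required":["motion"]}

```bash
mkdir -p pics
python3 - <<'E'
from cell import telemetry,cams,ctrl
import cv2
for n in("top","side"):
    cv2.imwrite(f"pics/{n}0.png",cv2.resize(cams.capture(n)[:,:,::-1],(800,600),interpolation=cv2.INTER_CUBIC))
    m=cams.camera_model(n);print(n,m)
print(telemetry.read_state())
E
```

```text
top {'camera_matrix': array([[408.91030377,   0.        , 245.90890951],
       [  0.        , 408.91030377, 186.60225687],
       [  0.        ,   0.        ,   1.        ]]), 'rvec': array([ 2.10943959, -2.17669239,  0.12497434]), 'tvec': array([0.03268879, 0.5157936 , 1.27114394])}
side {'camera_matrix': array([[431.87477874,   0.        , 258.34603816],
       [  0.        , 431.87477874, 186.46564057],
       [  0.        ,   0.        ,   1.        ]]), 'rvec': array([ 2.14401815, -0.74677126,  0.35731073]), 'tvec': array([-0.39243192,  0.26809574,  1.06931362])}
{'time_s': 0.1, 'qpos': array([-76.90214197,  23.59552789,  -0.72756858,  91.49930477,
         0.32054542,  64.99003321,  -4.71021594]), 'qd': array([-0.0418194 , -0.09135915, -0.04237169, -0.14022   , -0.04493286,
        0.04205621,  0.04682178]), 'joint_efforts': array([ 2.95137157e-03, -6.01828194e+01,  6.84334785e-01, -3.00086975e+01,
        1.40243725e-02,  6.53289113e-03,  6.98013700e-07]), 'tool_pos': array([0.1827246 , 0.59733716, 0.30313577]), 'ee_rot': array([[-9.56277273e-01,  2.92461404e-01, -3.23689522e-04],
       [ 2.92461565e-01,  9.56276240e-01, -1.40895223e-03],
       [-1.02527546e-04, -1.44201574e-03, -9.99998955e-01]]), 'force': array([ 0.69834157, -0.40323235, -0.78533503]), 'ft_torque': array([0.01262747, 0.05208223, 0.02135416]), 'grasp_force': 0.0, 'gripper_width': 0.08528087852938049}
```

View pics/top0.png

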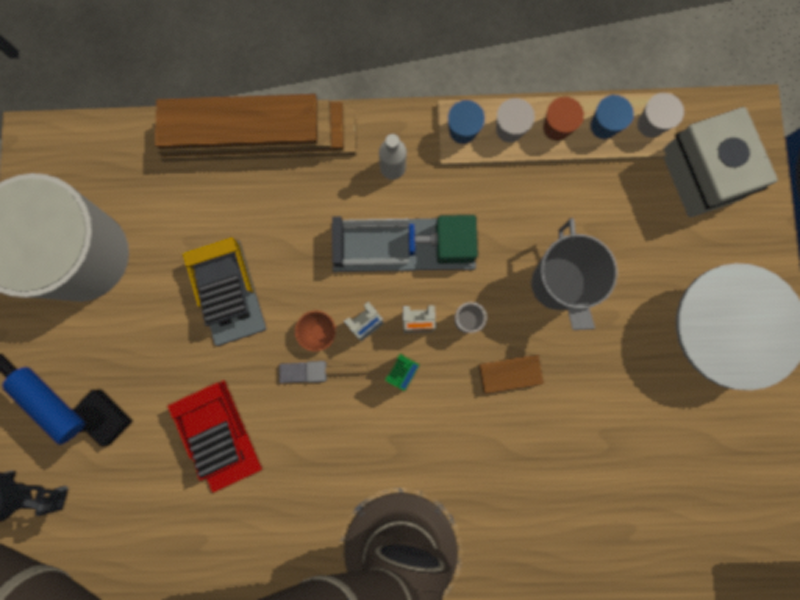

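View pics/side0.png

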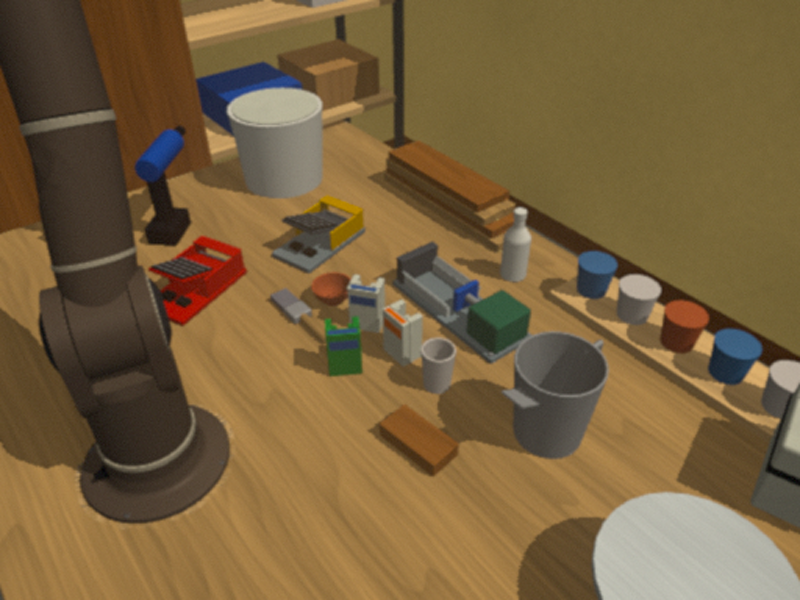

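Candidates in the top view (800x600):
- **Mould halves:** white with blue mark (364,320) is half_a. White with orange mark (420,317) is half_b. Green (403,372) is the decoy.
- **Pedals:** yellow-cheeked (222,290) is the one wanted. Red (215,437) is the decoy.

The clamp is at (405,243) with its green housing on the right, so +x (pushing) points image-left. Next, close crops.

```bash
cat > h.py <<'E'
import numpy as np,cv2
from cell import telemetry,cams
def ray(n,px,z):
    m=cams.camera_model(n);R=cv2.Rodrigues(m["rvec"])[0];t=m["tvec"]
    d=R.T@np.linalg.inv(m["camera_matrix"])@[*px,1];c=-R.T@t
    return (c+d*(z-c[2])/d[2])[:2]
def crop(n,x0,y0,w,h,s,f):
    im=cams.capture(n)[y0:y0+h,x0:x0+w,::-1]
    cv2.imwrite(f,cv2.resize(im,None,fx=s,fy=s,interpolation=cv2.INTER_CUBIC))
def proj(n,p):
    m=cams.camera_model(n);return cv2.projectPoints(np.array(p,float).reshape(-1,3),m["rvec"],m["tvec"],m["camera_matrix"],None)[0][:,0]
E
python3 - <<'E'
from h import *
crop("top",205,130,110,100,6,"pics/c1.png")
crop("top",105,140,80,90,6,"pics/c2.png")
E
```

```text
(no output)
```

View pics/c1.png

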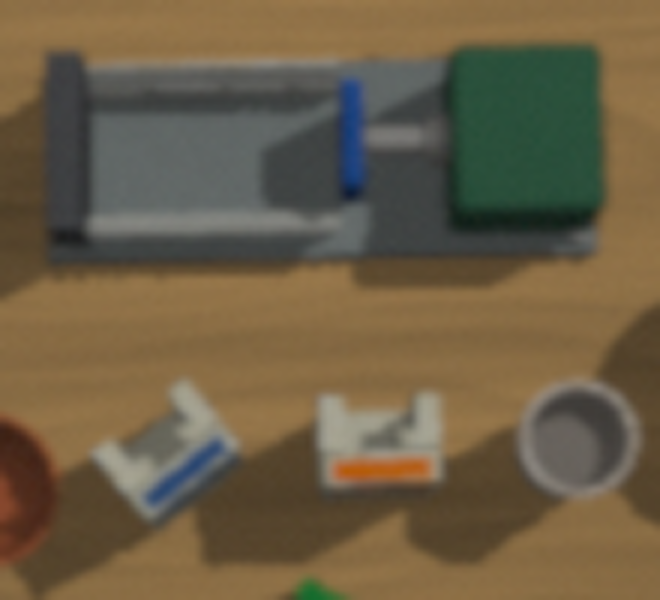

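View pics/c2.png

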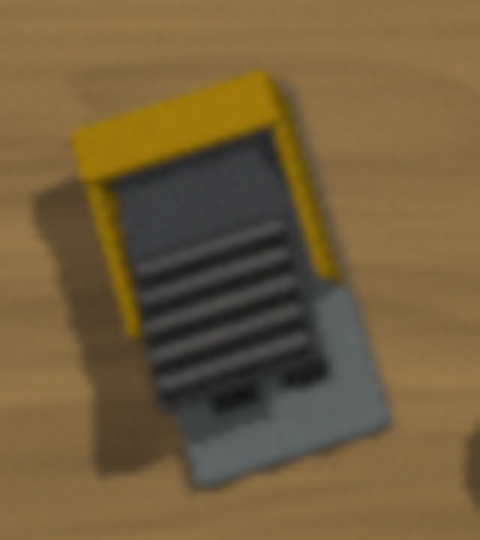

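Crop 1 (6x, origin 205,130) shows half_a with its hollow facing up and left, joint corners at (93,450) and (185,378). half_b's hollow faces up, joint corners at (318,397) and (440,393). The stop face edge is at about x=85, and the blue pusher front is at x=340. Crop 2 (origin 105,140) shows the bridge at the upper end and the tread running down to its free end, with base corners at (195,490) and (392,425).

Run:
```python
from h import *
np.set_printoptions(precision=4,suppress=True)
def w(p,z,o): return ray("top",((p[0]+.5)/6-.5+o[0],(p[1]+.5)/6-.5+o[1]),z)
A=(205,130);B=(105,140)
m=cams.camera_model("top");print("cam",-cv2.Rodrigues(m["rvec"])[0].T@m["tvec"])
def show(t,L,o):
    print(t,*[w(p,z,o) for p,z in L])
show("a",[((93,450),.1),((185,378),.1),((243,450),.1),((153,522),.1)],A)
show("b",[((318,397),.1),((440,393),.1),((443,482),.1),((322,490),.1)],A)
show("stop top L/R x outer,inner",[((47,52),.072),((85,52),.072),((85,240),.072),((50,240),.072)],A)
show("pusher",[((340,80),.075),((343,195),.075)],A)
show("housing",[((452,47),.08),((600,47),.08),((605,218),.08),((452,226),.08)],A)
show("base near edge",[((48,262),.006),((598,255),.006)],A)
show("rails lips",[((88,72),.047),((340,60),.047),((88,228),.047),((340,225),.047)],A)
show("cup",[((578,437),.085)],A)
show("bridge",[((72,130),.067),((265,70),.067),((280,120),.067),((88,182),.067)],B)
show("base",[((195,490),.01),((392,425),.01)],B)
show("tread end",[((168,405),.08),((318,362),.08)],B)
show("cheek tips",[((132,335),.062),((340,280),.062)],B)
```

```text
cam [ 0.341  -0.0043  1.3291]
a [0.4555 0.0951] [0.4905 0.0478] [0.4531 0.0196] [0.4184 0.0657]
b [ 0.4787 -0.019 ] [ 0.4787 -0.0804] [ 0.4339 -0.0801] [ 0.4318 -0.0194]
stop top L/R x outer,inner [0.6691 0.117 ] [0.6683 0.097 ] [0.568  0.0991] [0.5686 0.1174]
pusher [ 0.6478 -0.0364] [ 0.5866 -0.0358]
housing [ 0.6622 -0.0953] [ 0.6595 -0.1722] [ 0.569  -0.1703] [ 0.5675 -0.0914]
base near edge [0.5683 0.1251] [ 0.5622 -0.1753]
rails lips [0.6638 0.0976] [ 0.6657 -0.0375] [0.5789 0.0994] [ 0.576  -0.0344]
cup [ 0.4557 -0.1504]
bridge [0.6065 0.4223] [0.6352 0.3202] [0.6081 0.3123] [0.5784 0.4135]
base [0.4184 0.3724] [0.4501 0.2656]
tread end [0.4583 0.3666] [0.478  0.2892]
cheek tips [0.4973 0.3911] [0.5227 0.2819]
```

```bash
cat > to.py <<'E'
import sys
from h import *
from scipy.spatial.transform import Rotation as R
def to(x,y,z,yaw):
    s=telemetry.read_state();M=s["ee_rot"];c,n=np.cos(np.radians(yaw)),np.sin(np.radians(yaw))
    Y=np.array([c,n,0]);Z=np.array([0,0,-1.]);T=np.c_[np.cross(Y,Z),Y,Z]
    d=M.T@(np.array([x,y,z])-s["tool_pos"])*1000
    a=np.degrees(R.from_matrix(M.T@T).as_rotvec())
    print("d",d.round(1),"a",a.round(2),"pos",s["tool_pos"].round(4),"yawY",round(np.degrees(np.arctan2(M[1,1],M[0,1])),2),"q",s["qpos"].round(0))
v=list(map(float,sys.argv[1:]))
for i in range(0,len(v),4): to(*v[i:i+4])
E
python3 to.py .456 -.05 .25 91
```

```text
d [-450.6 -539.2   53.9] a [-6.0e-02 -1.0e-02 -1.8e+01] pos [0.1827 0.5975 0.3034] yawY 73.0 q [-77.  24.  -1.  91.   0.  65.  -5.]
```

Request:
move_arm:
  motion:
    - {"dx": -20,"dy": -24,"dz": 2,"az": -1}
    - {"dx": -50,"dy": -60,"dz": 6,"az": -2}
    - {"dx": -80,"dy": -95,"dz": 9,"az": -3}
    - {"dx": -110,"dy": -131,"dz": 13,"az": -4}
    - {"dx": -140,"dy": -167,"dz": 17,"az": -5}
    - {"dx": -170,"dy": -203,"dz": 20,"az": -6}
    - {"dx": -200,"dy": -239,"dz": 24,"az": -8}
    - {"dx": -230,"dy": -275,"dz": 27,"az": -9}
    - {"dx": -260,"dy": -311,"dz": 31,"az": -10}
    - {"dx": -290,"dy": -347,"dz": 35,"az": -11}
  hand: 75

```text
schema error: expected keys dx, dy, dz, ax, ay, az
```

```bash
python3 to.py .456 -.05 .25 91
```

```text
d [-450.6 -539.2   53.9] a [-6.0e-02 -1.0e-02 -1.8e+01] pos [0.1827 0.5975 0.3034] yawY 73.0 q [-77.  24.  -1.  91.   0.  65.  -5.]
```

All six keys are needed.

Request:
move_arm:
  motion:
    - {"dx": -20,"dy": -24,"dz": 2,"ax": 0,"ay": 0,"az": -1}
    - {"dx": -50,"dy": -60,"dz": 6,"ax": 0,"ay": 0,"az": -2}
    - {"dx": -80,"dy": -95,"dz": 9,"ax": 0,"ay": 0,"az": -3}
    - {"dx": -110,"dy": -131,"dz": 13,"ax": 0,"ay": 0,"az": -4}
    - {"dx": -140,"dy": -167,"dz": 17,"ax": 0,"ay": 0,"az": -5}
    - {"dx": -170,"dy": -203,"dz": 20,"ax": 0,"ay": 0,"az": -6}
    - {"dx": -200,"dy": -239,"dz": 24,"ax": 0,"ay": 0,"az": -8}
    - {"dx": -230,"dy": -275,"dz": 27,"ax": 0,"ay": 0,"az": -9}
    - {"dx": -260,"dy": -311,"dz": 31,"ax": 0,"ay": 0,"az": -10}
    - {"dx": -290,"dy": -347,"dz": 35,"ax": 0,"ay": 0,"az": -11}
  hand: 75

```text
time_s: 1.2
tool_pos: [0.359, 0.1792, 0.269]
ee_rot: [[-0.995, 0.104, 0.001], [0.104, 0.995, 0.001], [-0.001, 0.001, -1.0]]
force: [0.5, 0.4, -0.8]
gripper_width: 0.075
grasp_force: 0.0
```

```bash
python3 to.py .456 -.05 .25 91
```

```text
d [-120.2 -217.9   18.9] a [ 0.04  0.03 -6.96] pos [0.359  0.1792 0.269 ] yawY 84.04 q [-45.   3.  12. 124.  -1.  53.  52.]
```

Request:
move_arm:
  motion:
    - {"dx": -20,"dy": -36,"dz": 3,"ax": 0,"ay": 0,"az": -1}
    - {"dx": -40,"dy": -73,"dz": 6,"ax": 0,"ay": 0,"az": -2}
    - {"dx": -60,"dy": -109,"dz": 10,"ax": 0,"ay": 0,"az": -4}
    - {"dx": -80,"dy": -145,"dz": 13,"ax": 0,"ay": 0,"az": -5}
    - {"dx": -100,"dy": -182,"dz": 16,"ax": 0,"ay": 0,"az": -6}
    - {"dx": -113,"dy": -205,"dz": 18,"ax": 0,"ay": 0,"az": -7}
    - {"dx": -120,"dy": -218,"dz": 19,"ax": 0,"ay": 0,"az": -7}
    - {"dx": -120,"dy": -218,"dz": 19,"ax": 0,"ay": 0,"az": -7}
    - {"dx": -120,"dy": -218,"dz": 19,"ax": 0,"ay": 0,"az": -7}

```text
time_s: 2.1
tool_pos: [0.4549, -0.0481, 0.2497]
ee_rot: [[-1.0, -0.017, -0.001], [-0.017, 1.0, 0.0], [0.001, 0.0, -1.0]]
force: [-0.5, 0.2, -0.2]
gripper_width: 0.0749
grasp_force: 0.0
```

```bash
python3 to.py .456 -.05 .136 91
```

```text
d [ -1.1  -1.9 113.7] a [ 0.01 -0.04 -0.04] pos [ 0.4549 -0.0481  0.2497] yawY 90.96 q [-23.  11.  26. 119.  -6.  51.  98.]
```

Request:
move_arm:
  motion:
    - {"dx": -1,"dy": -2,"dz": 20,"ax": 0,"ay": 0,"az": 0}
    - {"dx": -1,"dy": -2,"dz": 45,"ax": 0,"ay": 0,"az": 0}
    - {"dx": -1,"dy": -2,"dz": 65,"ax": 0,"ay": 0,"az": 0}
    - {"dx": -1,"dy": -2,"dz": 85,"ax": 0,"ay": 0,"az": 0}
    - {"dx": -1,"dy": -2,"dz": 100,"ax": 0,"ay": 0,"az": 0}
    - {"dx": -1,"dy": -2,"dz": 110,"ax": 0,"ay": 0,"az": 0}
    - {"dx": -1,"dy": -2,"dz": 114,"ax": 0,"ay": 0,"az": 0}
    - {"dx": -1,"dy": -2,"dz": 114,"ax": 0,"ay": 0,"az": 0}

```text
time_s: 2.9
tool_pos: [0.4561, -0.0498, 0.1358]
ee_rot: [[-1.0, -0.018, -0.0], [-0.018, 1.0, 0.0], [0.0, 0.0, -1.0]]
force: [-0.8, 0.8, -0.1]
gripper_width: 0.0753
grasp_force: 0.0
```

```bash
python3 to.py .456 -.05 .136 91; python3 -c "
from h import *
crop('side',205,160,130,95,6,'pics/s1.png')"
```

```text
d [ 0.1 -0.2 -0.2] a [ 0.01 -0.03  0.04] pos [ 0.4561 -0.0498  0.1358] yawY 91.04 q [-18.  22.  22. 124. -14.  36. 105.]
```

View pics/s1.png

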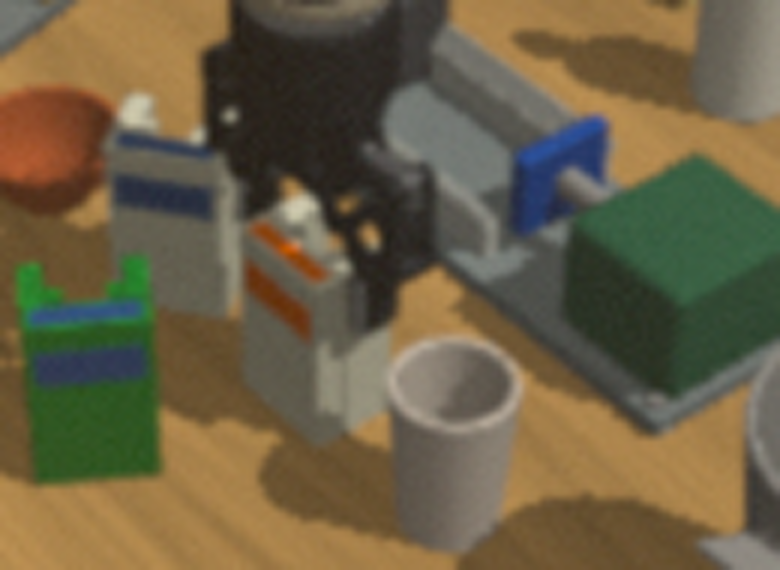

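The crop shows the fingers straddling half_b (orange mark near (290,265)). They are clear of the cup (455,440) and of half_a (175,215).

Request:
move_arm:
  motion:
    - {"dx": 0,"dy": 0,"dz": 0,"ax": 0,"ay": 0,"az": 0}
    - {"dx": 0,"dy": 0,"dz": 0,"ax": 0,"ay": 0,"az": 0}
    - {"dx": 0,"dy": 0,"dz": 0,"ax": 0,"ay": 0,"az": 0}
    - {"dx": 0,"dy": 0,"dz": 0,"ax": 0,"ay": 0,"az": 0}
    - {"dx": 0,"dy": 0,"dz": 0,"ax": 0,"ay": 0,"az": 0}
    - {"dx": 0,"dy": 0,"dz": 0,"ax": 0,"ay": 0,"az": 0}
  hand: 50
  squeeze: 40

```text
time_s: 3.55
tool_pos: [0.4566, -0.0502, 0.1367]
ee_rot: [[-1.0, -0.017, 0.001], [-0.017, 1.0, 0.001], [-0.001, 0.001, -1.0]]
force: [-0.3, 1.4, 7.0]
gripper_width: 0.0596
grasp_force: 42.9
```

Request:
move_arm:
  motion:
    - {"dx": 0,"dy": 0,"dz": -5,"ax": 0,"ay": 0,"az": 0}
    - {"dx": 0,"dy": 0,"dz": -15,"ax": 0,"ay": 0,"az": 0}
    - {"dx": 0,"dy": 0,"dz": -30,"ax": 0,"ay": 0,"az": 0}
    - {"dx": 0,"dy": 0,"dz": -50,"ax": 0,"ay": 0,"az": 0}
    - {"dx": 0,"dy": 0,"dz": -70,"ax": 0,"ay": 0,"az": 0}
    - {"dx": 0,"dy": 0,"dz": -90,"ax": 0,"ay": 0,"az": 0}
    - {"dx": 0,"dy": 0,"dz": -105,"ax": 0,"ay": 0,"az": 0}
    - {"dx": 0,"dy": 0,"dz": -110,"ax": 0,"ay": 0,"az": 0}
    - {"dx": 0,"dy": 0,"dz": -110,"ax": 0,"ay": 0,"az": 0}

```text
time_s: 4.45
tool_pos: [0.4563, -0.0503, 0.2466]
ee_rot: [[-1.0, -0.017, 0.001], [-0.017, 1.0, 0.0], [-0.002, 0.0, -1.0]]
force: [0.7, 0.4, -3.7]
gripper_width: 0.0593
grasp_force: 44.5
```

```bash
python3 to.py .6207 .0715 .245 -1
```

```text
d [-166.5  118.9    1.9] a [9.0e-02 5.0e-02 9.2e+01] pos [ 0.4563 -0.0503  0.2466] yawY 91.0 q [-23.  11.  26. 119.  -7.  51.  98.]
```

Request:
move_arm:
  motion:
    - {"dx": -6,"dy": 4,"dz": 0,"ax": 0,"ay": 0,"az": 4}
    - {"dx": -20,"dy": 14,"dz": 0,"ax": 0,"ay": 0,"az": 12}
    - {"dx": -38,"dy": 27,"dz": 1,"ax": 0,"ay": 0,"az": 20}
    - {"dx": -56,"dy": 40,"dz": 1,"ax": 0,"ay": 0,"az": 28}
    - {"dx": -74,"dy": 53,"dz": 1,"ax": 0,"ay": 0,"az": 36}
    - {"dx": -92,"dy": 66,"dz": 1,"ax": 0,"ay": 0,"az": 44}
    - {"dx": -110,"dy": 79,"dz": 1,"ax": 0,"ay": 0,"az": 52}
    - {"dx": -128,"dy": 91,"dz": 2,"ax": 0,"ay": 0,"az": 60}
    - {"dx": -142,"dy": 101,"dz": 2,"ax": 0,"ay": 0,"az": 68}
    - {"dx": -152,"dy": 109,"dz": 2,"ax": 0,"ay": 0,"az": 75}

```text
time_s: 5.45
tool_pos: [0.6066, 0.0622, 0.2423]
ee_rot: [[-0.271, 0.963, -0.002], [0.963, 0.271, -0.001], [-0.0, -0.002, -1.0]]
force: [0.3, 0.0, -2.7]
gripper_width: 0.0593
grasp_force: 44.3
```

```bash
python3 to.py .6207 .0715 .245 -1
```

```text
d [ 5.1 16.1 -2.8] a [-0.12  0.04 16.72] pos [0.6066 0.0622 0.2423] yawY 15.72 q [-38.  29.  38.  99. -21.  59.  24.]
```

Request:
move_arm:
  motion:
    - {"dx": 2,"dy": 6,"dz": 0,"ax": 0,"ay": 0,"az": 6}
    - {"dx": 4,"dy": 12,"dz": -1,"ax": 0,"ay": 0,"az": 12}
    - {"dx": 5,"dy": 16,"dz": -2,"ax": 0,"ay": 0,"az": 16}
    - {"dx": 5,"dy": 16,"dz": -3,"ax": 0,"ay": 0,"az": 16.7}
    - {"dx": 5,"dy": 16,"dz": -3,"ax": 0,"ay": 0,"az": 16.7}
    - {"dx": 5,"dy": 16,"dz": -3,"ax": 0,"ay": 0,"az": 16.7}

```text
time_s: 6.05
tool_pos: [0.6199, 0.0703, 0.2464]
ee_rot: [[0.011, 1.0, -0.001], [1.0, -0.011, -0.0], [-0.0, -0.001, -1.0]]
force: [-0.5, -0.1, -3.7]
gripper_width: 0.0596
grasp_force: 44.3
```

```bash
python3 to.py .6207 .0715 .175 -1 .6207 .0715 .15 -1
```

```text
d [ 1.2  0.9 71.4] a [-0.05  0.02  0.37] pos [0.6199 0.0703 0.2464] yawY -0.63 q [-40.  31.  42.  97. -24.  61.   9.]
d [ 1.3  0.9 96.4] a [-0.05  0.02  0.37] pos [0.6199 0.0703 0.2464] yawY -0.63 q [-40.  31.  42.  97. -24.  61.   9.]
```

Request:
move_arm:
  motion:
    - {"dx": 1,"dy": 1,"dz": 10,"ax": 0,"ay": 0,"az": 0.4}
    - {"dx": 1,"dy": 1,"dz": 25,"ax": 0,"ay": 0,"az": 0.4}
    - {"dx": 1,"dy": 1,"dz": 40,"ax": 0,"ay": 0,"az": 0.4}
    - {"dx": 1,"dy": 1,"dz": 52,"ax": 0,"ay": 0,"az": 0.4}
    - {"dx": 1,"dy": 1,"dz": 60,"ax": 0,"ay": 0,"az": 0.4}
    - {"dx": 1,"dy": 1,"dz": 65,"ax": 0,"ay": 0,"az": 0.4}
    - {"dx": 1,"dy": 1,"dz": 70,"ax": 0,"ay": 0,"az": 0.4}
    - {"dx": 1,"dy": 1,"dz": 73,"ax": 0,"ay": 0,"az": 0.4}

```text
time_s: 6.85
tool_pos: [0.6214, 0.0715, 0.1737]
ee_rot: [[0.019, 1.0, 0.0], [1.0, -0.019, -0.0], [-0.0, 0.0, -1.0]]
force: [0.2, 0.4, -2.8]
gripper_width: 0.0595
grasp_force: 44.4
```

```bash
python3 to.py .6207 .0715 .15 -1; python3 -c "
from h import *
crop('side',205,130,130,95,6,'pics/s2.png')"
```

```text
d [ 0.  -0.7 23.7] a [ 0.01  0.   -0.1 ] pos [0.6214 0.0715 0.1737] yawY -1.1 q [-38.  36.  39. 101. -28.  53.  12.]
```

View pics/s2.png

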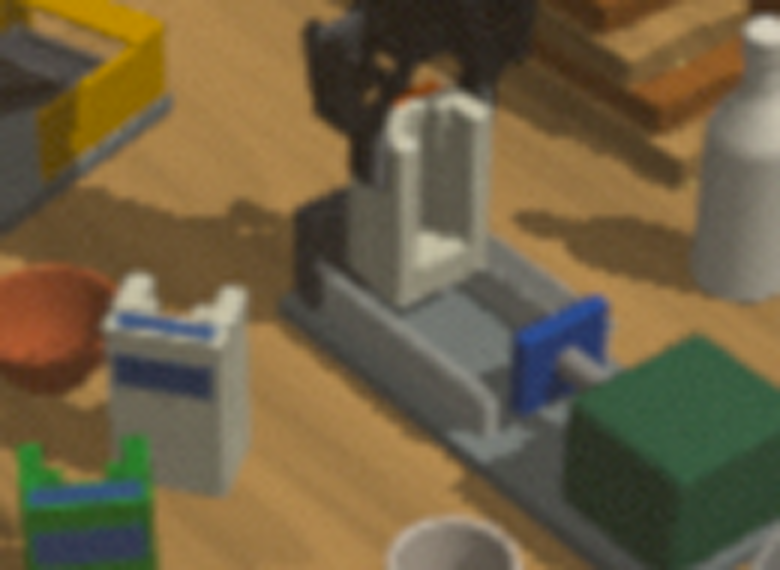

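The crop shows half_b (410,200) between the rails with its hollow facing the pusher. No side force yet, so I'll lower it the rest of the way.

Request:
move_arm:
  motion:
    - {"dx": 0,"dy": 0,"dz": 5,"ax": 0,"ay": 0,"az": 0}
    - {"dx": 0,"dy": 0,"dz": 10,"ax": 0,"ay": 0,"az": 0}
    - {"dx": 0,"dy": 0,"dz": 15,"ax": 0,"ay": 0,"az": 0}
    - {"dx": 0,"dy": 0,"dz": 19,"ax": 0,"ay": 0,"az": 0}
    - {"dx": 0,"dy": 0,"dz": 22,"ax": 0,"ay": 0,"az": 0}
    - {"dx": 0,"dy": 0,"dz": 23,"ax": 0,"ay": 0,"az": 0}
    - {"dx": 0,"dy": 0,"dz": 24,"ax": 0,"ay": 0,"az": 0}

```text
time_s: 7.6
tool_pos: [0.6214, 0.0715, 0.1498]
ee_rot: [[0.019, 1.0, 0.0], [1.0, -0.019, -0.0], [-0.0, 0.0, -1.0]]
force: [0.3, 0.4, -3.6]
gripper_width: 0.0596
grasp_force: 44.4
```

Request:
move_arm:
  motion:
    - {"dx": 0,"dy": 0,"dz": 0.7,"ax": 0,"ay": 0,"az": 0}
    - {"dx": 0,"dy": 0,"dz": 1.4,"ax": 0,"ay": 0,"az": 0}
    - {"dx": 0,"dy": 0,"dz": 1.7,"ax": 0,"ay": 0,"az": 0}

```text
time_s: 7.9
tool_pos: [0.6214, 0.0715, 0.1488]
ee_rot: [[0.019, 1.0, 0.0], [1.0, -0.019, 0.0], [0.0, 0.0, -1.0]]
force: [-2.6, 0.3, 6.0]
gripper_width: 0.0593
grasp_force: 45.3
```

Contact with the channel floor. I'll release and rise.

Request:
move_arm:
  motion:
    - {"dx": 0,"dy": 0,"dz": 0,"ax": 0,"ay": 0,"az": 0}
    - {"dx": 0,"dy": 0,"dz": 0,"ax": 0,"ay": 0,"az": 0}
    - {"dx": 0,"dy": 0,"dz": 0,"ax": 0,"ay": 0,"az": 0}
    - {"dx": 0,"dy": 0,"dz": 0,"ax": 0,"ay": 0,"az": 0}
  hand: 76

```text
time_s: 8.3
tool_pos: [0.6214, 0.0715, 0.1483]
ee_rot: [[0.019, 1.0, 0.0], [1.0, -0.019, 0.0], [0.0, 0.0, -1.0]]
force: [0.4, 0.4, -0.6]
gripper_width: 0.0761
grasp_force: 0.0
```

Request:
move_arm:
  motion:
    - {"dx": 0,"dy": 0,"dz": -5,"ax": 0,"ay": 0,"az": 0}
    - {"dx": 0,"dy": 0,"dz": -15,"ax": 0,"ay": 0,"az": 0}
    - {"dx": 0,"dy": 0,"dz": -30,"ax": 0,"ay": 0,"az": 0}
    - {"dx": 0,"dy": 0,"dz": -50,"ax": 0,"ay": 0,"az": 0}
    - {"dx": 0,"dy": 0,"dz": -75,"ax": 0,"ay": 0,"az": 0}
    - {"dx": 0,"dy": 0,"dz": -95,"ax": 0,"ay": 0,"az": 0}
    - {"dx": 0,"dy": 0,"dz": -100,"ax": 0,"ay": 0,"az": 0}
    - {"dx": 0,"dy": 0,"dz": -100,"ax": 0,"ay": 0,"az": 0}

```text
time_s: 9.1
tool_pos: [0.6217, 0.0715, 0.2496]
ee_rot: [[0.019, 1.0, 0.002], [1.0, -0.019, 0.001], [0.001, 0.002, -1.0]]
force: [0.0, 0.6, -0.8]
gripper_width: 0.0761
grasp_force: 0.0
```

```bash
python3 to.py .455 .058 .25 -53.3
```

```text
d [ -16.7 -166.4   -0.8] a [ 0.09 -0.11 52.2 ] pos [0.6217 0.0715 0.2496] yawY -1.1 q [-40.  31.  43.  97. -24.  61.   9.]
```

Request:
move_arm:
  motion:
    - {"dx": -2,"dy": -16,"dz": 0,"ax": 0,"ay": 0,"az": 5}
    - {"dx": -4,"dy": -42,"dz": 0,"ax": 0,"ay": 0,"az": 13}
    - {"dx": -7,"dy": -68,"dz": 0,"ax": 0,"ay": 0,"az": 21}
    - {"dx": -9,"dy": -94,"dz": 0,"ax": 0,"ay": 0,"az": 29}
    - {"dx": -12,"dy": -120,"dz": 0,"ax": 0,"ay": 0,"az": 37}
    - {"dx": -14,"dy": -144,"dz": -1,"ax": 0,"ay": 0,"az": 45}
    - {"dx": -16,"dy": -160,"dz": -1,"ax": 0,"ay": 0,"az": 50}
    - {"dx": -17,"dy": -166,"dz": -1,"ax": 0,"ay": 0,"az": 52}
    - {"dx": -17,"dy": -166,"dz": -1,"ax": 0,"ay": 0,"az": 52.2}
    - {"dx": -17,"dy": -166,"dz": -1,"ax": 0,"ay": 0,"az": 52.2}

```text
time_s: 10.1
tool_pos: [0.455, 0.0581, 0.2489]
ee_rot: [[0.801, 0.599, -0.0], [0.599, -0.801, -0.0], [-0.0, 0.0, -1.0]]
force: [0.2, -0.5, -1.1]
gripper_width: 0.0761
grasp_force: 0.0
```

```bash
python3 to.py .455 .058 .136 -53.3
```

```text
d [ -0.    0.  112.9] a [0.01 0.02 0.09] pos [0.455  0.0581 0.2489] yawY -53.21 q [-66.  19.  65. 120. -21.  54. -42.]
```

Request:
move_arm:
  motion:
    - {"dx": 0,"dy": 0,"dz": 15,"ax": 0,"ay": 0,"az": 0}
    - {"dx": 0,"dy": 0,"dz": 35,"ax": 0,"ay": 0,"az": 0}
    - {"dx": 0,"dy": 0,"dz": 55,"ax": 0,"ay": 0,"az": 0}
    - {"dx": 0,"dy": 0,"dz": 75,"ax": 0,"ay": 0,"az": 0}
    - {"dx": 0,"dy": 0,"dz": 95,"ax": 0,"ay": 0,"az": 0}
    - {"dx": 0,"dy": 0,"dz": 108,"ax": 0,"ay": 0,"az": 0}
    - {"dx": 0,"dy": 0,"dz": 113,"ax": 0,"ay": 0,"az": 0}
    - {"dx": 0,"dy": 0,"dz": 113,"ax": 0,"ay": 0,"az": 0}

```text
time_s: 10.9
tool_pos: [0.4551, 0.0573, 0.1356]
ee_rot: [[0.802, 0.598, -0.001], [0.598, -0.802, -0.001], [-0.001, 0.0, -1.0]]
force: [-1.1, -0.4, -0.3]
gripper_width: 0.0759
grasp_force: 0.0
```

Request:
move_arm:
  motion:
    - {"dx": 0,"dy": 0,"dz": 0,"ax": 0,"ay": 0,"az": 0}
    - {"dx": 0,"dy": 0,"dz": 0,"ax": 0,"ay": 0,"az": 0}
    - {"dx": 0,"dy": 0,"dz": 0,"ax": 0,"ay": 0,"az": 0}
    - {"dx": 0,"dy": 0,"dz": 0,"ax": 0,"ay": 0,"az": 0}
    - {"dx": 0,"dy": 0,"dz": 0,"ax": 0,"ay": 0,"az": 0}
    - {"dx": 0,"dy": 0,"dz": 0,"ax": 0,"ay": 0,"az": 0}
  hand: 50
  squeeze: 40

```text
time_s: 11.5
tool_pos: [0.4554, 0.0578, 0.1367]
ee_rot: [[0.802, 0.598, 0.001], [0.598, -0.802, 0.0], [0.001, 0.0, -1.0]]
force: [-0.2, -0.8, 6.5]
gripper_width: 0.0596
grasp_force: 44.0
```

```bash
python3 to.py .455 .058 .246 -53.3
```

```text
d [-1.000e-01 -4.000e-01 -1.093e+02] a [ 0.02 -0.07  0.  ] pos [0.4554 0.0578 0.1367] yawY -53.3 q [-53.  29.  51. 126. -36.  41. -30.]
```

Request:
move_arm:
  motion:
    - {"dx": 0,"dy": 0,"dz": -5,"ax": 0,"ay": 0,"az": 0}
    - {"dx": 0,"dy": 0,"dz": -15,"ax": 0,"ay": 0,"az": 0}
    - {"dx": 0,"dy": 0,"dz": -30,"ax": 0,"ay": 0,"az": 0}
    - {"dx": 0,"dy": 0,"dz": -50,"ax": 0,"ay": 0,"az": 0}
    - {"dx": 0,"dy": 0,"dz": -70,"ax": 0,"ay": 0,"az": 0}
    - {"dx": 0,"dy": 0,"dz": -90,"ax": 0,"ay": 0,"az": 0}
    - {"dx": 0,"dy": 0,"dz": -105,"ax": 0,"ay": 0,"az": 0}
    - {"dx": 0,"dy": 0,"dz": -110,"ax": 0,"ay": 0,"az": 0}
    - {"dx": 0,"dy": 0,"dz": -110,"ax": 0,"ay": 0,"az": 0}

```text
time_s: 12.4
tool_pos: [0.4551, 0.058, 0.2467]
ee_rot: [[0.802, 0.598, 0.001], [0.598, -0.802, 0.001], [0.001, -0.0, -1.0]]
force: [0.6, 0.2, -3.1]
gripper_width: 0.0587
grasp_force: 44.3
```

```bash
python3 to.py .6198 -.0015 .246 -1.1
```

```text
d [ 96.5 146.2   0.8] a [ 1.000e-02 -9.000e-02 -5.218e+01] pos [0.4551 0.058  0.2467] yawY -53.28 q [-66.  19.  65. 120. -22.  53. -42.]
```

Request:
move_arm:
  motion:
    - {"dx": 4,"dy": 6,"dz": -8,"ax": 0,"ay": 0,"az": -4}
    - {"dx": 14,"dy": 22,"dz": -20,"ax": 0,"ay": 0,"az": -11}
    - {"dx": 28,"dy": 43,"dz": -30,"ax": 0,"ay": 0,"az": -18}
    - {"dx": 43,"dy": 65,"dz": -30,"ax": 0,"ay": 0,"az": -26}
    - {"dx": 58,"dy": 88,"dz": -30,"ax": 0,"ay": 0,"az": -34}
    - {"dx": 74,"dy": 112,"dz": -30,"ax": 0,"ay": 0,"az": -42}
    - {"dx": 88,"dy": 133,"dz": -30,"ax": 0,"ay": 0,"az": -48}
    - {"dx": 95,"dy": 144,"dz": -30,"ax": 0,"ay": 0,"az": -52}
    - {"dx": 96,"dy": 146,"dz": -30,"ax": 0,"ay": 0,"az": -52.2}
    - {"dx": 96,"dy": 146,"dz": -30,"ax": 0,"ay": 0,"az": -52.2}

```text
time_s: 13.4
tool_pos: [0.6186, -0.0024, 0.2749]
ee_rot: [[0.022, 1.0, -0.002], [1.0, -0.022, -0.0], [-0.0, -0.002, -1.0]]
force: [-0.2, -0.1, -2.0]
gripper_width: 0.0597
grasp_force: 44.5
```

```bash
python3 to.py .6198 -.0015 .174 -1.1
```

```text
d [  1.    1.4 100.9] a [-0.13  0.02 -0.16] pos [ 0.6186 -0.0024  0.2749] yawY -1.26 q [-35.  29.  44.  96. -23.  64.  15.]
```

Request:
move_arm:
  motion:
    - {"dx": 1,"dy": 1,"dz": 10,"ax": 0,"ay": 0,"az": 0}
    - {"dx": 1,"dy": 1,"dz": 25,"ax": 0,"ay": 0,"az": 0}
    - {"dx": 1,"dy": 1,"dz": 42,"ax": 0,"ay": 0,"az": 0}
    - {"dx": 1,"dy": 1,"dz": 58,"ax": 0,"ay": 0,"az": 0}
    - {"dx": 1,"dy": 1,"dz": 72,"ax": 0,"ay": 0,"az": 0}
    - {"dx": 1,"dy": 1,"dz": 84,"ax": 0,"ay": 0,"az": 0}
    - {"dx": 1,"dy": 1,"dz": 93,"ax": 0,"ay": 0,"az": 0}
    - {"dx": 1,"dy": 1,"dz": 99,"ax": 0,"ay": 0,"az": 0}
    - {"dx": 1,"dy": 1,"dz": 101,"ax": 0,"ay": 0,"az": 0}
    - {"dx": 1,"dy": 1,"dz": 101,"ax": 0,"ay": 0,"az": 0}

```text
time_s: 14.4
tool_pos: [0.6204, -0.0011, 0.1752]
ee_rot: [[0.019, 1.0, 0.0], [1.0, -0.019, -0.0], [-0.0, 0.0, -1.0]]
force: [0.6, 0.5, -3.2]
gripper_width: 0.0596
grasp_force: 44.5
```

```bash
python3 to.py .6200 -.0015 .15 -1.1; python3 -c "
from h import *
crop('side',205,130,130,95,6,'pics/s3.png')"
```

```text
d [-0.4 -0.4 25.2] a [ 0.01  0.   -0.01] pos [ 0.6204 -0.0011  0.1752] yawY -1.11 q [-32.  36.  40. 101. -28.  53.  19.]
```

View pics/s3.png

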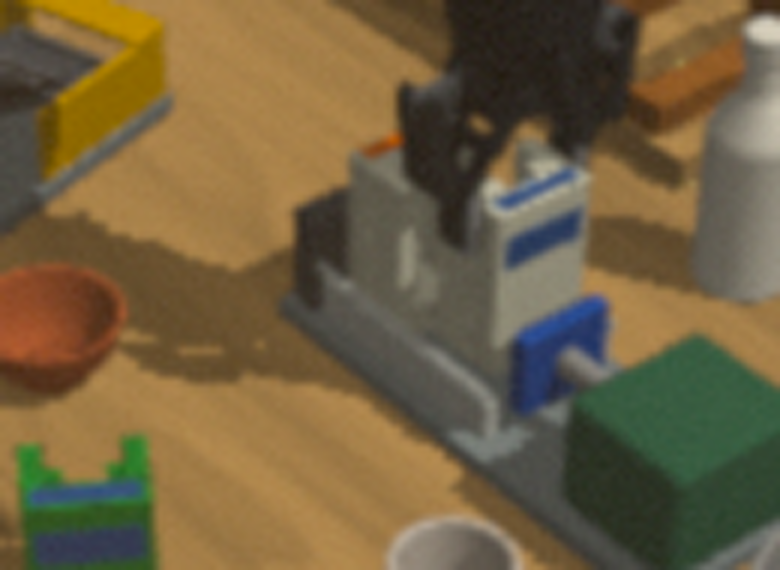

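half_a (540,260) is above the channel in front of the pusher, blue mark towards the pusher. half_b stands at the stop (375,230). Lowering.

Request:
move_arm:
  motion:
    - {"dx": 0,"dy": 0,"dz": 5,"ax": 0,"ay": 0,"az": 0}
    - {"dx": 0,"dy": 0,"dz": 10,"ax": 0,"ay": 0,"az": 0}
    - {"dx": 0,"dy": 0,"dz": 15,"ax": 0,"ay": 0,"az": 0}
    - {"dx": 0,"dy": 0,"dz": 20,"ax": 0,"ay": 0,"az": 0}
    - {"dx": 0,"dy": 0,"dz": 23,"ax": 0,"ay": 0,"az": 0}
    - {"dx": 0,"dy": 0,"dz": 25,"ax": 0,"ay": 0,"az": 0}
    - {"dx": 0,"dy": 0,"dz": 26,"ax": 0,"ay": 0,"az": 0}
    - {"dx": 0,"dy": 0,"dz": 27,"ax": 0,"ay": 0,"az": 0}

```text
time_s: 15.25
tool_pos: [0.6202, -0.0011, 0.1488]
ee_rot: [[0.019, 1.0, -0.0], [1.0, -0.019, 0.0], [0.0, -0.0, -1.0]]
force: [-6.0, 0.9, 11.7]
gripper_width: 0.0592
grasp_force: 46.0
```

Request:
move_arm:
  motion:
    - {"dx": 0,"dy": 0,"dz": 0,"ax": 0,"ay": 0,"az": 0}
    - {"dx": 0,"dy": 0,"dz": 0,"ax": 0,"ay": 0,"az": 0}
    - {"dx": 0,"dy": 0,"dz": 0,"ax": 0,"ay": 0,"az": 0}
    - {"dx": 0,"dy": 0,"dz": 0,"ax": 0,"ay": 0,"az": 0}
  hand: 76

```text
time_s: 15.65
tool_pos: [0.6204, -0.001, 0.1483]
ee_rot: [[0.019, 1.0, 0.0], [1.0, -0.019, 0.0], [0.0, 0.0, -1.0]]
force: [0.6, 0.3, 1.0]
gripper_width: 0.076
grasp_force: 0.0
```

Request:
move_arm:
  motion:
    - {"dx": 0,"dy": 0,"dz": -5,"ax": 0,"ay": 0,"az": 0}
    - {"dx": 0,"dy": 0,"dz": -15,"ax": 0,"ay": 0,"az": 0}
    - {"dx": 0,"dy": 0,"dz": -30,"ax": 0,"ay": 0,"az": 0}
    - {"dx": 0,"dy": 0,"dz": -50,"ax": 0,"ay": 0,"az": 0}
    - {"dx": 0,"dy": 0,"dz": -75,"ax": 0,"ay": 0,"az": 0}
    - {"dx": 0,"dy": 0,"dz": -95,"ax": 0,"ay": 0,"az": 0}
    - {"dx": 0,"dy": 0,"dz": -100,"ax": 0,"ay": 0,"az": 0}
    - {"dx": 0,"dy": 0,"dz": -100,"ax": 0,"ay": 0,"az": 0}

```text
time_s: 16.45
tool_pos: [0.6206, -0.001, 0.2496]
ee_rot: [[0.019, 1.0, 0.002], [1.0, -0.019, 0.001], [0.001, 0.002, -1.0]]
force: [-0.3, -0.3, -0.4]
gripper_width: 0.0761
grasp_force: 0.0
```

```bash
python3 to.py .497 .337 .2 106 .497 .337 .2 -74
```

```text
d [ 335.5 -130.2   49.6] a [ 1.300e-01  1.000e-01 -1.071e+02] pos [ 0.6206 -0.001   0.2496] yawY -1.1 q [-34.  31.  43.  98. -24.  61.  16.]
d [ 335.5 -130.2   49.6] a [ 0.09 -0.12 72.9 ] pos [ 0.6206 -0.001   0.2496] yawY -1.1 q [-34.  31.  43.  98. -24.  61.  16.]
```

```bash
python3 to.py .5027 .338 .2 15.5
```

```text
d [ 336.7 -124.6   49.6] a [  0.14  -0.02 -16.6 ] pos [ 0.6206 -0.001   0.2496] yawY -1.1 q [-34.  31.  43.  98. -24.  61.  16.]
```

Request:
move_arm:
  motion:
    - {"dx": 15,"dy": -6,"dz": 0,"ax": 0,"ay": 0,"az": -1}
    - {"dx": 50,"dy": -19,"dz": 0,"ax": 0,"ay": 0,"az": -2}
    - {"dx": 90,"dy": -33,"dz": 0,"ax": 0,"ay": 0,"az": -4}
    - {"dx": 130,"dy": -48,"dz": 5,"ax": 0,"ay": 0,"az": -6}
    - {"dx": 170,"dy": -63,"dz": 10,"ax": 0,"ay": 0,"az": -8}
    - {"dx": 210,"dy": -78,"dz": 20,"ax": 0,"ay": 0,"az": -10}
    - {"dx": 250,"dy": -93,"dz": 30,"ax": 0,"ay": 0,"az": -12}
    - {"dx": 290,"dy": -107,"dz": 40,"ax": 0,"ay": 0,"az": -14}
    - {"dx": 322,"dy": -119,"dz": 47,"ax": 0,"ay": 0,"az": -16}
    - {"dx": 337,"dy": -125,"dz": 50,"ax": 0,"ay": 0,"az": -16.6}
  hand: 0

```text
time_s: 17.45
tool_pos: [0.4981, 0.3427, 0.1959]
ee_rot: [[-0.274, 0.962, -0.004], [0.962, 0.274, -0.001], [0.0, -0.004, -1.0]]
force: [-0.1, -0.1, -0.7]
gripper_width: 0.0002
grasp_force: 0.0
```

```bash
python3 to.py .5027 .338 .16 15.5; python3 -c "
from h import *
a=cams.capture('top')[130:230,120:310,::-1];b=cams.capture('side')[100:220,150:340,::-1]
r=lambda i:cv2.resize(i,(475,int(i.shape[0]*2.5)),interpolation=cv2.INTER_CUBIC)
cv2.imwrite('pics/p4.png',np.vstack([r(a),r(b)]))"
```

```text
d [-5.8  3.3 35.9] a [-0.21 -0.02  0.41] pos [0.4981 0.3427 0.1959] yawY 15.91 q [-65.  32.  36. 102. -23.  54.  -3.]
```

View pics/p4.png

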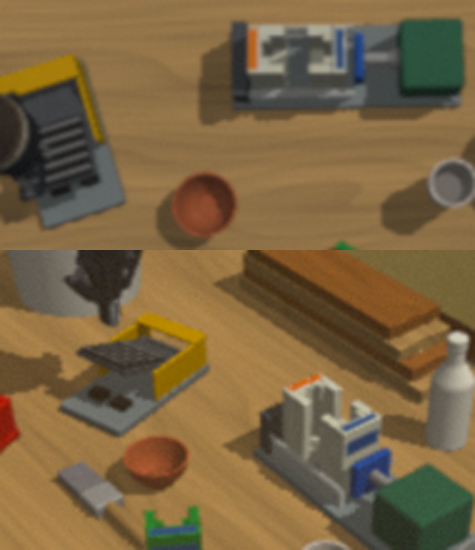

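Both halves stand in the channel with hollows facing each other: orange at the stop (250,50), blue at the pusher (340,50). The closed fingers are above the yellow pedal's tread at (105,310). Lowering to just above the tread.

Request:
move_arm:
  motion:
    - {"dx": 0,"dy": 0,"dz": 0,"ax": 0,"ay": 0,"az": 0}
    - {"dx": 0,"dy": 0,"dz": 8,"ax": 0,"ay": 0,"az": 0}
    - {"dx": 0,"dy": 0,"dz": 20,"ax": 0,"ay": 0,"az": 0}
    - {"dx": 0,"dy": 0,"dz": 30,"ax": 0,"ay": 0,"az": 0}
    - {"dx": 0,"dy": 0,"dz": 30,"ax": 0,"ay": 0,"az": 0}

```text
time_s: 18.05
tool_pos: [0.5012, 0.3372, 0.1662]
ee_rot: [[-0.266, 0.964, -0.002], [0.964, 0.266, -0.002], [-0.001, -0.003, -1.0]]
force: [-0.2, -0.3, -0.8]
gripper_width: -0.0001
grasp_force: 0.0
```

```bash
python3 to.py .5027 .338 .114 15.5
```

```text
d [ 0.4  1.8 52.2] a [-0.16  0.08 -0.07] pos [0.5012 0.3372 0.1662] yawY 15.43 q [-63.  34.  35. 104. -25.  50.  -1.]
```

Request:
move_arm:
  motion:
    - {"dx": 0,"dy": 2,"dz": 5,"ax": 0,"ay": 0,"az": 0}
    - {"dx": 0,"dy": 2,"dz": 10,"ax": 0,"ay": 0,"az": 0}
    - {"dx": 0,"dy": 2,"dz": 14,"ax": 0,"ay": 0,"az": 0}
    - {"dx": 0,"dy": 1,"dz": 18,"ax": 0,"ay": 0,"az": 0}
    - {"dx": 0,"dy": 0,"dz": 23,"ax": 0,"ay": 0,"az": 0}
    - {"dx": 0,"dy": -1,"dz": 28,"ax": 0,"ay": 0,"az": 0}
    - {"dx": 0,"dy": -2,"dz": 33,"ax": 0,"ay": 0,"az": 0}
    - {"dx": 0,"dy": -3,"dz": 38,"ax": 0,"ay": 0,"az": 0}
    - {"dx": 0,"dy": -4,"dz": 43,"ax": 0,"ay": 0,"az": 0}
    - {"dx": 0,"dy": -5,"dz": 47,"ax": 0,"ay": 0,"az": 0}

```text
time_s: 19.05
tool_pos: [0.4965, 0.3369, 0.122]
ee_rot: [[-0.267, 0.964, -0.001], [0.964, 0.267, 0.001], [0.001, -0.001, -1.0]]
force: [-4.0, -2.2, 13.4]
gripper_width: -0.0003
grasp_force: 6.5
```

Request:
move_arm:
  motion:
    - {"dx": 0,"dy": 0,"dz": 2,"ax": 0,"ay": 0,"az": 0}
    - {"dx": 0,"dy": 0,"dz": 4,"ax": 0,"ay": 0,"az": 0}
    - {"dx": 0,"dy": 0,"dz": 6,"ax": 0,"ay": 0,"az": 0}
    - {"dx": 0,"dy": 0,"dz": 6,"ax": 0,"ay": 0,"az": 0}

```text
time_s: 19.45
tool_pos: [0.4959, 0.3367, 0.1158]
ee_rot: [[-0.267, 0.964, -0.003], [0.964, 0.267, 0.0], [0.001, -0.002, -1.0]]
force: [-5.7, -2.5, 11.4]
gripper_width: 0.0001
grasp_force: 5.6
```

Request:
move_arm:
  motion:
    - {"dx": 0,"dy": 0,"dz": 1.5,"ax": 0,"ay": 0,"az": 0}
    - {"dx": 0,"dy": 0,"dz": 3,"ax": 0,"ay": 0,"az": 0}
    - {"dx": 0,"dy": 0,"dz": 3,"ax": 0,"ay": 0,"az": 0}

```text
time_s: 19.75
tool_pos: [0.4959, 0.3366, 0.1137]
ee_rot: [[-0.267, 0.964, -0.003], [0.964, 0.267, 0.001], [0.001, -0.003, -1.0]]
force: [-9.9, -5.1, 21.7]
gripper_width: -0.0003
grasp_force: 10.9
```

Request:
move_arm:
  motion:
    - {"dx": 0,"dy": 0,"dz": 1,"ax": 0,"ay": 0,"az": 0}
    - {"dx": 0,"dy": 0,"dz": 2,"ax": 0,"ay": 0,"az": 0}
    - {"dx": 0,"dy": 0,"dz": 2,"ax": 0,"ay": 0,"az": 0}

```text
time_s: 20.05
tool_pos: [0.496, 0.3366, 0.1135]
ee_rot: [[-0.267, 0.964, -0.003], [0.964, 0.267, 0.002], [0.003, -0.003, -1.0]]
force: [-14.7, -8.1, 39.6]
gripper_width: -0.0
grasp_force: 20.0
```

The height has stalled with the tips at 40.5 mm and the force rising to 40 N, so the pedal is on its stop. I'll hold, then ease up.

Request:
move_arm:
  motion:
    - {"dx": 0,"dy": 0,"dz": 0,"ax": 0,"ay": 0,"az": 0}
    - {"dx": 0,"dy": 0,"dz": 0,"ax": 0,"ay": 0,"az": 0}
    - {"dx": 0,"dy": 0,"dz": 0,"ax": 0,"ay": 0,"az": 0}
    - {"dx": 0,"dy": 0,"dz": 0,"ax": 0,"ay": 0,"az": 0}
    - {"dx": 0,"dy": 0,"dz": 0,"ax": 0,"ay": 0,"az": 0}
    - {"dx": 0,"dy": 0,"dz": 0,"ax": 0,"ay": 0,"az": 0}

```text
time_s: 20.65
tool_pos: [0.4959, 0.3366, 0.1135]
ee_rot: [[-0.267, 0.964, -0.003], [0.964, 0.267, 0.002], [0.003, -0.003, -1.0]]
force: [-15.1, -7.5, 39.6]
gripper_width: 0.0001
grasp_force: 19.8
```

```bash
python3 -c "
from h import *
a=cams.capture('top')[130:230,120:310,::-1];b=cams.capture('side')[100:220,150:340,::-1]
r=lambda i:cv2.resize(i,(475,int(i.shape[0]*2.5)),interpolation=cv2.INTER_CUBIC)
cv2.imwrite('pics/p5.png',np.vstack([r(a),r(b)]));print(telemetry.read_state()['force'])"
```

```text
[-14.87921538  -7.42168385  40.09126681]
```

View pics/p5.png

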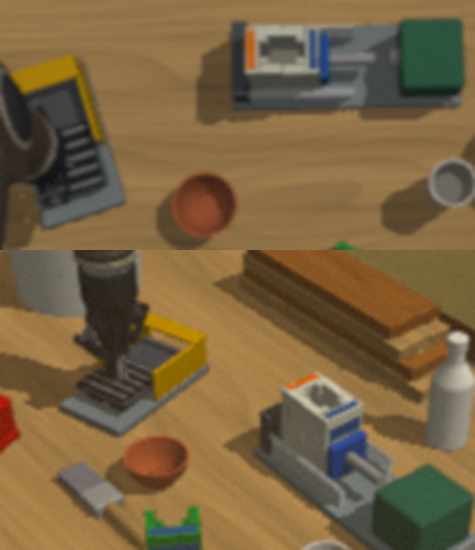

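The mould is closed against the stop (top view 245–320,50) and the tread is down. Releasing gently along the arc.

Request:
move_arm:
  motion:
    - {"dx": 0,"dy": 0,"dz": -4,"ax": 0,"ay": 0,"az": 0}
    - {"dx": 0,"dy": 1,"dz": -9,"ax": 0,"ay": 0,"az": 0}
    - {"dx": 0,"dy": 2,"dz": -15,"ax": 0,"ay": 0,"az": 0}
    - {"dx": 0,"dy": 3,"dz": -21,"ax": 0,"ay": 0,"az": 0}
    - {"dx": 0,"dy": 4,"dz": -27,"ax": 0,"ay": 0,"az": 0}
    - {"dx": 0,"dy": 5,"dz": -33,"ax": 0,"ay": 0,"az": 0}
    - {"dx": 0,"dy": 6,"dz": -39,"ax": 0,"ay": 0,"az": 0}
    - {"dx": 0,"dy": 6,"dz": -45,"ax": 0,"ay": 0,"az": 0}
    - {"dx": 0,"dy": 6,"dz": -55,"ax": 0,"ay": 0,"az": 0}
    - {"dx": 0,"dy": 6,"dz": -70,"ax": 0,"ay": 0,"az": 0}

```text
time_s: 21.75
tool_pos: [0.5018, 0.3382, 0.18]
ee_rot: [[-0.267, 0.964, -0.002], [0.964, 0.267, -0.002], [-0.001, -0.003, -1.0]]
force: [-0.7, 0.3, 0.4]
gripper_width: 0.0
grasp_force: 0.0
```

Request:
move_arm:
  motion:
    - {"dx": 0,"dy": 0,"dz": -15,"ax": 0,"ay": 0,"az": 0}
    - {"dx": 0,"dy": 0,"dz": -35,"ax": 0,"ay": 0,"az": 0}
    - {"dx": 0,"dy": 0,"dz": -55,"ax": 0,"ay": 0,"az": 0}
    - {"dx": 0,"dy": 0,"dz": -60,"ax": 0,"ay": 0,"az": 0}
    - {"dx": 0,"dy": 0,"dz": -60,"ax": 0,"ay": 0,"az": 0}
    - {"dx": 0,"dy": 0,"dz": -60,"ax": 0,"ay": 0,"az": 0}
    - {"dx": 0,"dy": 0,"dz": -60,"ax": 0,"ay": 0,"az": 0}
    - {"dx": 0,"dy": 0,"dz": -60,"ax": 0,"ay": 0,"az": 0}

```text
time_s: 22.55
tool_pos: [0.5024, 0.3384, 0.2393]
ee_rot: [[-0.267, 0.964, -0.001], [0.964, 0.267, -0.001], [-0.001, -0.001, -1.0]]
force: [0.4, 0.2, 0.5]
gripper_width: -0.0004
grasp_force: 0.0
```

```bash
python3 -c "
from h import *
a=cams.capture('top')[130:230,120:310,::-1];b=cams.capture('side')[100:220,150:340,::-1]
r=lambda i:cv2.resize(i,(475,int(i.shape[0]*2.5)),interpolation=cv2.INTER_CUBIC)
cv2.imwrite('pics/p6.png',np.vstack([r(a),r(b)]));print(telemetry.read_state()['force'])"
```

```text
[0.41906445 0.41261493 0.34279005]
```

View pics/p6.png

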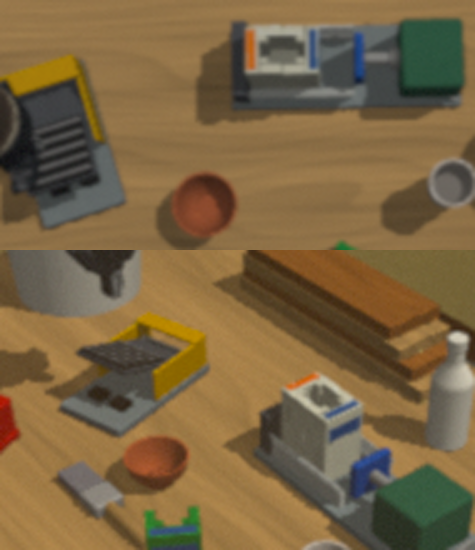

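The mould stayed closed at the stop, the pusher is back and the pedal is up. The robot is touching nothing.

```bash
python3 -c "
from cell import ctrl
print(ctrl.hand_in())"
```

```text
the job is handed in; nothing more can be done
None
```

Job handed in at about 23 s: both halves are closed against the end stop, the pedal was pressed to its stop and is back up, and no bystander was seen to move; the hand-in returned no verdict.

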